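# Unclip the whisk attachment and lay it in the drying tray

### The arm

A 6-joint arm with a two-finger parallel gripper is mounted at the origin on the work surface. World frame = base frame: x ahead of the robot, y to its left, z up, the work surface at z = 0. Lengths are in m, angles in rad, forces in N, time in s.
With the tool pointing down it reaches from about 0.4 to 0.925 m from the base axis. Payload 3.4 kg.
Tool frame: the origin (TCP) lies midway between the tips of the shut fingers; the grasp point (between the pads) lies bot.grip_depth behind it (bot.grip_depth is the distance from the TCP to the grasp point, in m); z points along the fingers, y is the line along which they close (so a half turn about z gives the same grasp; the last joint's range is limited). The gripper opens to 85 mm and grips with 20 to 120 N. Pads are 22 mm wide; open, the fingers measure 114 mm over their backs; the gripper's body (76 mm by 85 mm) begins 54 mm behind the grasp point. The pads swing forward as they close: fully open they stand 13 mm farther back than shut.
Start: joints at [1.038, 0.307, 1.506, -0, 1.328, -0.073], TCP at [0.255, 0.515, 0.205] pointing down, gripper open.
Joint ranges: [-3.12, 3.12], [-1.05, 2.28], [0.14, 2.33], [-1.42, 4.57], [0.1, 2.73], [-2.68, 2.68]. Speed limits (rad/s): [2.57, 2.57, 3.14, 3.14, 3.14, 3.14].

### API

Orientations are given as a unit quaternion [x, y, z, w].
In Python, from workcell import bot gives the robot as it stands.
- The arm moves only by the tool step_arm, never from a script. Its argument "deltas" is a list of rows, each a list of 5 numbers: the opening, from -1 (shut) to 1 (fully open), then the shift along the world's x, y, z in cm, then the turn about the world's z in rad. A call has 1 to 8 rows; each row shifts and turns the commanded pose from where the row before left it; what a row does not reach is not made up. A row lasts 1/12 s, in which the tool goes at most 41.7 mm and 7.16 degrees, less where a joint would pass 70% of its speed; a pose out of reach is approached as far as the arm can. A call with a gripper value outside its range is refused whole. The fingers move at their own pace and stop on an object; "force" is the grip in N (left out, the last holds). Time passes only in rows, so rows that do not move let the fingers close. It gives the time, the measured TCP pose, the force, the opening and the grip force at its end, in the units of the state.
- bot.read_state(): the state, without advancing time (a new reading comes with each control period).
- bot.grab_frame(name): name is "side" or "top"; returns the picture (480x640x3 uint8, red, green, blue); there is no depth.
- bot.camera_params(name): a dict with "fx", "fy", "cx", "cy" (pixels), "R" (3x3) and "t" (3): a world point X has camera coordinates R X + t. Camera axes: x right, y down, z forward; pixel columns grow to the right and rows downward; lengths in m; the calibration is good to about 2 mm. A picture is of the moment at which its call begins. camera_params takes no time and is no camera call.
- bot.close_job(): hands the job in; it is judged then, once.
The state is a dict: "time": time; "joint_pos": joint angles; "dq": joint speeds; "joint_efforts": joint torques, N m; "tool_pos": TCP position; "orientation": TCP orientation; "contact_force": force on the tool from outside, world axes, zero at the start; "torque": the same for the moment, N m; "gripper_width": opening from 0.0 (shut) to 1.0 (fully open); "grip_force": force on a finger pad.
Only numpy, scipy, OpenCV 4.12 (cv2) and the standard library are available. Lean on these libraries where they do the work, as an engineer would, in place of code of your own. Each camera call takes 0.05 s, during which the arm holds its last target. There are 200 camera calls.

### The job

Take the whisk attachment off the blue hand mixer: press the orange thumb cap all the way down and keep it down while you draw the attachment straight off its socket, feeling your way and neither crushing nor wrenching it. Then lay the attachment gently, cap up, inside the metal drying tray and let go, leaving the creamer, ramekin and timer alone.

Things in the scene. Friction and masses are not known exactly. Their poses are not given: they have to be found in the camera images.
- mixer: Blue cordless hand mixer lying in a grey cradle, fixed to the counter. Origin on the counter under the middle of the seated collar; x axis, level: direction in which the attachment is drawn off (motor to whisk); z up. Motor at x -217 to -24 mm, 93 mm high. A flat grey bed, top 40 mm above the counter, x -23 to 78 mm, 48 mm wide, carries the collar and lets it slide along +x.
- socket (a point): Mouth of the mixer's socket in the motor's front face, at (-24, 0, 52) mm in the mixer's frame. Bed and socket are slippery (friction about 0.25). More than 35 N between the attachment and the mixer or its cradle, by pushing or pulling, damages the clip.
- whisk: Loose whisk attachment, about 185 g (varies). Origin: centre of the underside of its white collar, a block 44 x 44 mm, 40 mm high; x from collar to whisk, z up. At the start it is seated, axes along the mixer's, origin 40 mm above the mixer's. Wire whisk from x = 22 to 127 mm, 34 mm across. It can be lifted by its cap (after the slack), near which it balances.
- collar_top (a point): Centre of the collar's top, 40 mm above its underside. Above it a post carries the orange thumb cap: plate 26 (x) by 34 (y) mm, 4 thick, and on it a ridge 22 (x) by 12 (y) mm, 14 high, to pinch across y. The cap is loose: it slides 12 mm up and down the post against 1 N of rubbing and starts anywhere, unmeasured: plate top 12 to 24 mm above this point, ridge top 26 to 38 mm.
- post (a point): Where the steel release post enters the collar, on its vertical axis, 30 mm above the underside. Once the cap's slack is used up, cap and post go down together on a spring, 3 N at once to 10 N at the hard stop 7 mm down. The hook in the socket lets go only beyond about 4.5 mm, so press to the stop and hold it there for the first 20 mm of the pull. 1.5 mm of free play along x before the hook holds.
- whisk_tip (a point): far end of the wire whisk, on its axis: at (127, 0, 20) mm in the attachment's frame
- stem_end (a point): Free end of the stem, at (-50, 0, 12) mm in the attachment's frame. The stem, 24 mm wide and 16 high, runs from the collar at x = -22 mm and sits in the socket with 2 mm of play all round: clear of it after a pull of 28 mm.
- tray: Fixed aluminium drying tray, 260 mm (its x) by 130 mm (y) outside, walls 4 mm thick and 18 mm high, floor 5 mm above the counter. Origin under its centre, on the counter.
- creamer: bystander: white ceramic creamer, 68 mm across, 78 mm high, with a handle; origin under its centre
- ramekin: bystander: green glass ramekin, 84 mm across, 42 mm high; origin under its centre
- timer: bystander: red and white plastic timer dial, 68 mm across, 42 mm high; origin under its centre

How it is judged:
On the way:
1. the attachment is drawn off: its stem is out of the socket (x of whisk in the frame of mixer above 0.03 m), for 0.1 s.
At the end, for the whole second after the job is handed in: The whole attachment (whisk tip and stem end) lies inside the tray's walls, its collar flat on the tray floor (underside within 6 mm of it), cap up within 0.15 rad, at rest (under 0.02 m/s) (x of whisk_tip in the frame of tray between -0.13 and 0.13 m and x of stem_end in the frame of tray between -0.13 and 0.13 m and y of whisk_tip in the frame of tray between -0.063 and 0.063 m and y of stem_end in the frame of tray between -0.063 and 0.063 m and z of whisk in the frame of tray below 0.011 m and angle between whisk's own z axis and vertical below 0.15 rad and linear speed of whisk below 0.02 m/s); the robot touches nothing.
It fails at once if the attachment is crushed or wrenched: over 35 N between it and the mixer with its cradle (contact force between whisk and mixer above 35 N).
It fails at once if the attachment is dropped or banged into the tray: over 45 N between them (contact force between whisk and tray above 45 N).
It fails at once if a bystander is disturbed: moved over 20 mm (distance of any of creamer, ramekin, timer from where it was at the start of the episode above 0.02 m).
It also fails if it takes over 72 s, if anything falls off the work surface, if the arm or the gripper's body presses on something with over 40 N, if the wrist force passes 120 N, or if a joint passes its speed limit or range.

## Working session

There is one attempt and no reset: what is moved stays moved. The work goes in short steps, Python scripts to look and compute and a tool call to move; the robot and the scene stay as the last step left them, time stands still between calls to the robot, and variables do not carry over. Pictures are saved under pics/ and viewed, at most 10 in all, crops included, and the job is handed in when it is done.

Besides the shell and the picture viewer there is one more tool, called as name(argument=value, ...), one argument or row to a line, values as JSON. step_arm: Moves the arm, as the interface text tells. Its arguments: {"type":"object","properties":{"deltas":{"type":"array"},"force":{"type":"number"}},"required":["deltas"]}

```bash
mkdir -p pics
cat > h.py <<'E'
import numpy as np, cv2
from workcell import bot
def ray(n,u,v,z):
    p=bot.camera_params(n);R=np.array(p['R']);t=np.array(p['t'])
    d=R.T@np.array([(u-p['cx'])/p['fx'],(v-p['cy'])/p['fy'],1]);c=-R.T@t
    return c+d*(z-c[2])/d[2]
def px(n,X):
    p=bot.camera_params(n);c=np.array(p['R'])@np.array(X)+np.array(p['t'])
    return c[0]/c[2]*p['fx']+p['cx'],c[1]/c[2]*p['fy']+p['cy']
def snap(n,f):
    im=bot.grab_frame(n)[:,:,::-1].copy();cv2.imwrite(f'pics/{f}.png',im);return im
E
python3 - <<'E'
from h import *
for n in('top','side'):
    snap(n,n+'0');p=bot.camera_params(n);R=np.array(p['R']);print(n,-R.T@np.array(p['t']),R.round(2).tolist(),p['fx'])
print(bot.grip_depth,bot.read_state())
E
```

```text
top [0.54500927 0.02272579 1.09933034] [[0.02, -1.0, -0.01], [-1.0, -0.02, -0.09], [0.09, 0.01, -1.0]] 610.924378543109
side [ 0.3395719  -0.46318192  0.63767752] [[0.86, -0.5, 0.02], [-0.34, -0.61, -0.72], [0.37, 0.62, -0.69]] 476.8634048191734
0.0187 {'time': 0.1, 'joint_pos': array([ 1.03752683e+00,  3.07495763e-01,  1.50754690e+00, -6.55711727e-06,
        1.32839412e+00, -7.34935596e-02]), 'dq': array([-0.00032071, -0.00363185, -0.0033705 ,  0.00087278,  0.00091885,
       -0.00300531]), 'joint_efforts': array([ 1.67385700e-03, -4.58521700e+01, -2.52607316e+01, -2.76288756e-04,
        5.48591546e-03,  4.02115734e-05]), 'tool_pos': array([0.25483204, 0.51469494, 0.20457302]), 'orientation': array([ 2.27867574e-01,  9.73691696e-01, -8.80905951e-04, -2.72429170e-04]), 'contact_force': array([ 0.53653988,  0.16473291, -0.55687813]), 'torque': array([0.03581649, 0.0145017 , 0.02832531]), 'grip_force': 0.0, 'gripper_width': 1.001901548144911}
```

View pics/top0.png

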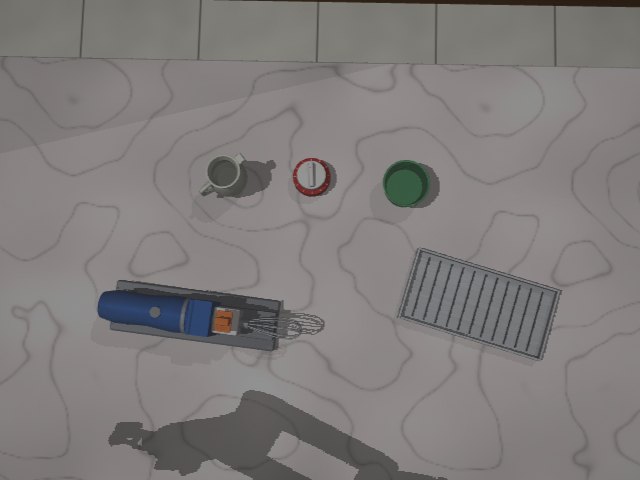

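View pics/side0.png

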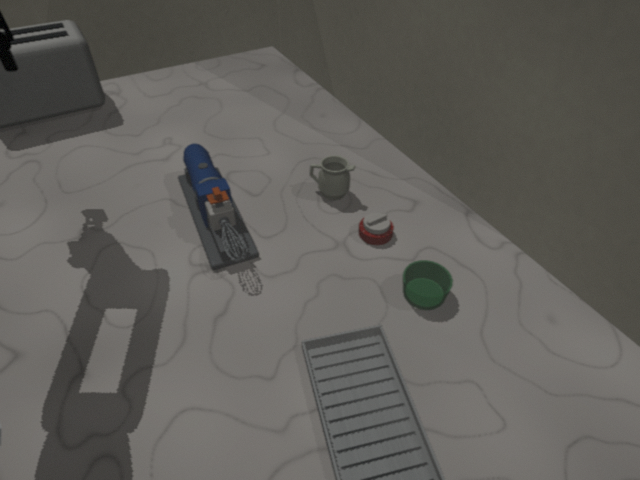

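Top view: mixer with cradle at columns 98–283 and rows 281–350, orange cap near (224,321), whisk tip near (324,323), tray corners near (418,249), (560,291), (542,359), (399,317). Bystanders are far from both, in rows 155–207. In the side view the cap is near (217,199).

```bash
cat > m.py <<'E'
from h import *
def mask(im,lo,hi):
    return cv2.inRange(cv2.cvtColor(im,cv2.COLOR_BGR2HSV),lo,hi)
def big(m):
    c=max(cv2.findContours(m,cv2.RETR_EXTERNAL,cv2.CHAIN_APPROX_NONE)[0],key=cv2.contourArea);return c
E
python3 - <<'E'
from m import *
t=cv2.imread('pics/top0.png');s=cv2.imread('pics/side0.png')
for n,im in(('top',t),('side',s)):
    o=big(mask(im,(5,120,80),(20,255,255)));M=cv2.moments(o)
    print(n,'orange',M['m10']/M['m00'],M['m01']/M['m00'],cv2.boundingRect(o),cv2.minAreaRect(o))
b=big(mask(t,(100,100,40),(125,255,255)));print('blue',cv2.minAreaRect(b),cv2.fitLine(b,2,0,.01,.01).ravel())
# tray corners
q=[(418,249),(560,291),(542,359),(399,317)]
P=np.array([ray('top',u,v,.018)[:2] for u,v in q]);print(P.round(3),P.mean(0),[np.linalg.norm(P[i]-P[i-1]) for i in range(4)],np.arctan2(*(P[1]-P[0]+P[2]-P[3])[::-1]))
a=[ray('top',*x,0.03)[:2] for x in((118,281),(283,300),(110,328),(278,350))]
for i in(0,2):
    d=a[i+1]-a[i];print('edge',np.arctan2(d[1],d[0]),np.linalg.norm(d))
z=[cv2.resize(t[270:360,190:340],None,fx=5,fy=5,interpolation=2),cv2.resize(s[170:300,170:275],None,fx=4,fy=4,interpolation=2)]
cv2.imwrite('pics/z0.png',z[0]);cv2.imwrite('pics/z1.png',z[1])
E
```

```text
top orange 222.50369003690037 321.0172201722017 (214, 310, 18, 23) ((222.75387573242188, 320.96923828125), (15.628376007080078, 20.589765548706055), 7.125016689300537)
side orange 220.0787037037037 193.08564814814815 (213, 187, 16, 14) ((220.26922607421875, 193.34613037109375), (18.027755737304688, 8.043152809143066), 33.690067291259766)
blue ((139.51312255859375, 309.40179443359375), (83.99004364013672, 34.494728088378906), 7.594643592834473) [9.9151874e-01 1.2996385e-01 1.4253738e+02 3.0997195e+02]
[[ 0.651 -0.12 ]
 [ 0.583 -0.371]
 [ 0.464 -0.338]
 [ 0.531 -0.088]] [ 0.5570894  -0.22928398] [np.float64(0.12507648959557296), np.float64(0.2597019389426648), np.float64(0.12354985185110612), np.float64(0.25893994613601107)] -1.8356789041604251
edge -1.6618217044537182 0.2921334863292679
edge -1.6756016657131347 0.2960561359258203
```

View pics/z0.png

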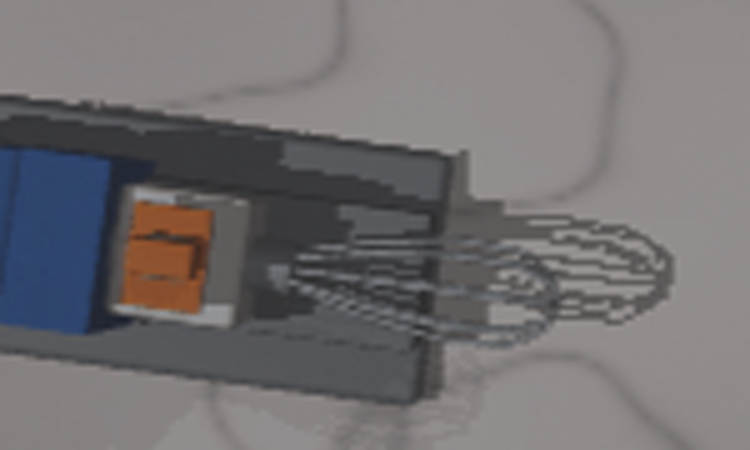

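View pics/z1.png

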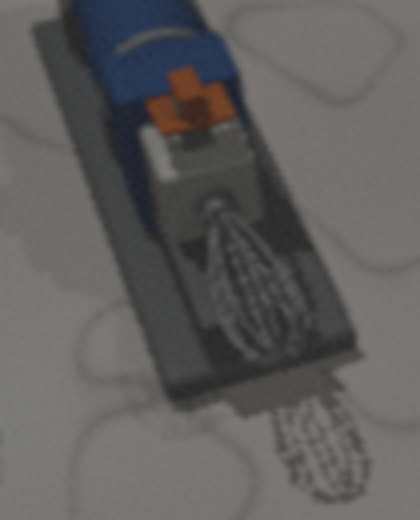

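Crops: collar top corners are near full-frame (216,307), (242,310), (238,335.5), (211.5,332.5). Ridge top is centred near (222.6,321.4) and the whisk tip near (301.4,328). In the side crop the cap stands clear above the collar.

Run:
```python
from m import *
c=[(216,306.8),(242.4,310),(238,335.6),(211.6,332.4)]
P=np.array([ray('top',*x,.08)[:2] for x in c]);C=P.mean(0);print(P.round(3).tolist(),C,[np.linalg.norm(P[i]-P[i-1]) for i in range(4)])
T=ray('top',301.4,328,.06)[:2];d=T-C;print('tip',T,np.linalg.norm(d),np.arctan2(d[1],d[0]))
for z in(.106,.112,.118):
    r=ray('top',222.6,321.4,z);print(z,r,px('side',r))
# tray edge check lines
t=cv2.imread('pics/top0.png')
# motor direction from level line
a,b=[ray('top',*x,.07)[:2] for x in((142.54-40,309.97-5.24),(142.54+40,309.97+5.24))];print('motor',np.arctan2(*(b-a)[::-1]))
```

```text
[[0.541, 0.223], [0.537, 0.179], [0.495, 0.184], [0.499, 0.228]] [0.51783579 0.20357588] [np.float64(0.042831697457894335), np.float64(0.04441162116665857), np.float64(0.04280019536928828), np.float64(0.044253758632300404)]
tip [0.50879623 0.08073268] 0.12317534442186748 -1.6442501158662204
0.106 [0.51800172 0.20608095 0.106     ] (np.float64(217.3717773255231), np.float64(194.39736653489743))
0.112 [0.51816485 0.20497344 0.112     ] (np.float64(217.2183847301608), np.float64(192.03649232951605))
0.118 [0.51832799 0.20386592 0.118     ] (np.float64(217.06324352390249), np.float64(189.64870515385724))
motor -1.676394995133687
```

step_arm(
  deltas=[
    [-0.4,2.2,-2.6,0,-0.1],
    [-0.4,2.2,-2.6,0,-0.1],
    [-0.4,2.2,-2.6,0,-0.1],
    [-0.4,2.2,-2.6,0,-0.1],
    [-0.4,2.2,-2.6,0,-0.1],
    [-0.4,2.2,-2.6,0,-0.1],
    [-0.4,2.2,-2.6,0,-0.1],
    [-0.4,2.2,-2.6,0,-0.1],
  ],
  force=30,
)

```text
time: 0.77
tool_pos: [0.4316, 0.3057, 0.2051]
orientation: [0.591, 0.807, -0.0, -0.0]
contact_force: [-0.7, -0.0, -0.6]
gripper_width: 0.3
grip_force: 0.0
```

step_arm(
  deltas=[
    [-0.4,2.2,-2.6,0,-0.1],
    [-0.4,2.2,-2.6,0,-0.1],
    [-0.4,2.2,-2.6,-1,-0.1],
    [-0.4,2.2,-2.6,-1,-0.1],
    [-0.4,0,0,-2,0],
    [-0.4,0,0,-2,0],
    [-0.4,0,0,-0.5,0],
    [-0.4,0,0,0,0],
  ],
)

```text
time: 1.43
tool_pos: [0.5173, 0.2025, 0.1383]
orientation: [0.738, 0.675, -0.002, -0.001]
contact_force: [-0.5, 0.2, -0.4]
gripper_width: 0.299
grip_force: 0.0
```

Run:
```python
from m import *
t=snap('top','t1');s=snap('side','s1')
S=bot.read_state();p=S['tool_pos'];q=S['orientation'];print(p,2*np.arctan2(q[1],q[0])-np.pi/2,S['contact_force'],S['gripper_width'],S['joint_pos'])
u,v=map(int,px('top',p));a,b=map(int,px('side',p));print(u,v,a,b)
A=cv2.resize(t[280:370,180:270],(400,400),interpolation=2);B=cv2.resize(s[150:240,175:265],(400,400),interpolation=2)
cv2.imwrite('pics/ab1.png',np.hstack([A,B]))
```

```text
[0.51919508 0.20361138 0.14071417] -0.08841240614431833 [ 0.2197691   0.80100531 -0.81463939] 0.2963711400337732 [2.97988377e-01 3.40185429e-01 1.63361915e+00 9.52004883e-06
 1.16782908e+00 3.86397050e-01]
220 321 215 179
```

View pics/ab1.png

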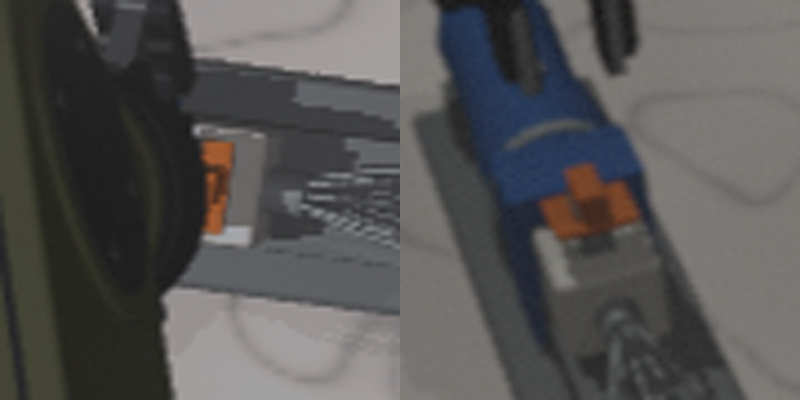

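The right crop shows both finger tips at crop x≈517 and 620, straddling the ridge, whose top is at about 585–595. They look centred to within about 3 mm. I'll lower the tool and feel for the plate.

step_arm(
  deltas=[
    [-0.4,0,0,-1,0],
    [-0.4,0,0,-1,0],
    [-0.4,0,0,-1,0],
    [-0.4,0,0,0,0],
  ],
  force=20,
)

```text
time: 1.87
tool_pos: [0.5173, 0.203, 0.1082]
orientation: [0.738, 0.675, -0.002, -0.001]
contact_force: [-0.9, 0.5, -0.7]
gripper_width: 0.302
grip_force: 0.0
```

Run:
```python
from m import *
s=snap('side','s2');S=bot.read_state();print(S['tool_pos'],S['contact_force'],px('side',S['tool_pos']))
cv2.imwrite('pics/s2z.png',cv2.resize(s[160:220,185:255],(700,600),interpolation=2))
```

```text
[0.51777852 0.20306657 0.10898849] [-0.34479055  0.45962189 -0.24270412] (np.float64(217.6369655635113), np.float64(194.03441619267466))
```

View pics/s2z.png

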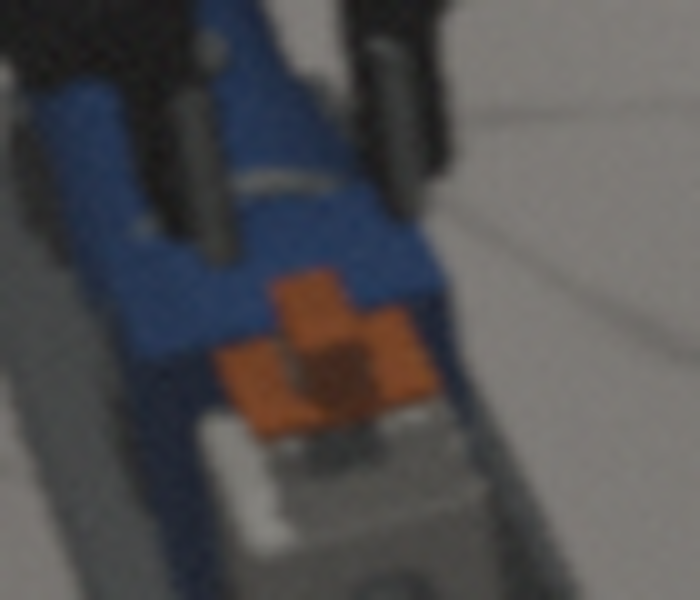

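Run:
```python
from m import *
p=np.array([.2548,.5147,.218]);d=np.array([.44,.9,0])*.045
print('start tips',px('side',p-d),px('side',p+d))
L,R=(185+22.2,160+26.2),(185+40.8,160+21.2)
for z in(.109,.113,.12,.13,.14): 
    a,b=ray('side',*L,z),ray('side',*R,z);print(z,a[:2].round(4),b[:2].round(4),((a+b)/2)[:2].round(4),np.linalg.norm(a-b))
s=cv2.imread('pics/side0.png');cv2.imwrite('pics/g0.png',cv2.resize(s[0:120,0:120],(480,480),interpolation=2))
```

```text
start tips (np.float64(-1.9179706819648459), np.float64(108.2548534434847)) (np.float64(18.35040497619468), np.float64(84.56579630569595))
0.109 [0.5096 0.2334] [0.5443 0.2314] [0.527  0.2324] 0.03481682682242786
0.113 [0.5083 0.2282] [0.5428 0.2262] [0.5255 0.2272] 0.03455340100367672
0.12 [0.506  0.2189] [0.5401 0.217 ] [0.5231 0.218 ] 0.03409240582086242
0.13 [0.5028 0.2058] [0.5362 0.2038] [0.5195 0.2048] 0.03343384127398463
0.14 [0.4996 0.1926] [0.5323 0.1907] [0.516  0.1916] 0.032775276727107054
```

View pics/g0.png

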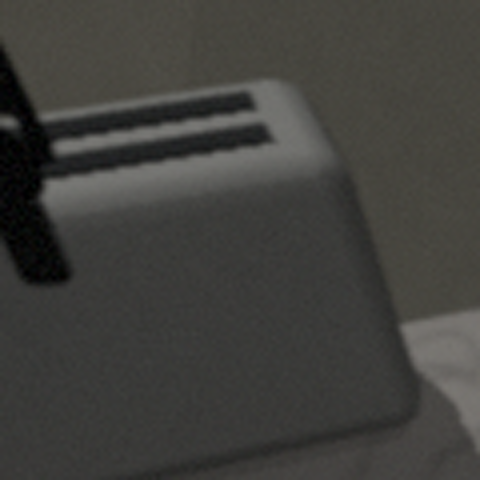

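Casting the fingertip pixels onto the nominal TCP xy puts the half-open tips at about z=0.13, roughly 20 mm above the nominal TCP. Laterally they are centred within 2 mm. I'll rely on touch for the height.

step_arm(
  deltas=[
    [-0.4,0,0,-0.4,0],
    [-0.4,0,0,-0.4,0],
    [-0.4,0,0,-0.4,0],
    [-0.4,0,0,0,0],
  ],
)

```text
time: 2.25
tool_pos: [0.5187, 0.2031, 0.0976]
orientation: [0.738, 0.675, -0.001, -0.0]
contact_force: [-0.1, 0.1, -0.4]
gripper_width: 0.302
grip_force: 0.0
```

step_arm(
  deltas=[
    [-0.4,0,0,-0.2,0],
    [-0.4,0,0,-0.2,0],
    [-0.4,0,0,0,0],
  ],
)

```text
time: 2.5
tool_pos: [0.5191, 0.2032, 0.0941]
orientation: [0.738, 0.675, -0.0, -0.0]
contact_force: [-0.8, -0.9, -0.3]
gripper_width: 0.3
grip_force: 0.0
```

step_arm(
  deltas=[
    [-0.4,0,0,-0.2,0],
    [-0.4,0,0,-0.2,0],
    [-0.4,0,0,0,0],
  ],
)

```text
time: 2.75
tool_pos: [0.5189, 0.2032, 0.09]
orientation: [0.738, 0.675, -0.0, -0.0]
contact_force: [-0.6, 0.2, 0.2]
gripper_width: 0.306
grip_force: 0.0
```

Run:
```python
from m import *
s=snap('side','s3');S=bot.read_state();print(S['tool_pos'],S['contact_force'],px('side',S['tool_pos']))
cv2.imwrite('pics/s3z.png',cv2.resize(s[160:220,185:255],(700,600),interpolation=2))
```

```text
[0.51898094 0.20321064 0.09019344] [ 0.28833582 -0.78812107 -0.18472093] (np.float64(219.68113367698697), np.float64(202.03641490043893))
```

View pics/s3z.png

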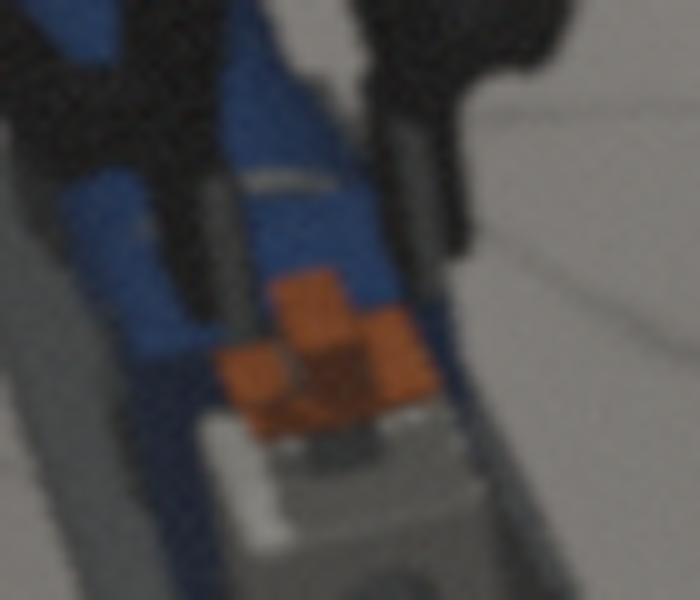

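Tips are now at crop (240,338) and (428,298), straddling the ridge just above the plate, with the cap unmoved. I'll keep feeling downward.

step_arm(
  deltas=[
    [-0.4,0,0,-0.2,0],
    [-0.4,0,0,-0.2,0],
    [-0.4,0,0,0,0],
  ],
)

```text
time: 3.05
tool_pos: [0.5189, 0.2032, 0.086]
orientation: [0.738, 0.675, -0.0, -0.0]
contact_force: [-0.3, 1.2, -0.4]
gripper_width: 0.299
grip_force: 0.0
```

step_arm(
  deltas=[
    [-0.4,0,0,-0.2,0],
    [-0.4,0,0,0,0],
    [-0.4,0,0,0,0],
  ],
)

```text
time: 3.3
tool_pos: [0.5191, 0.2032, 0.0843]
orientation: [0.738, 0.675, -0.0, -0.0]
contact_force: [-0.1, 0.1, -0.7]
gripper_width: 0.298
grip_force: 0.0
```

step_arm(
  deltas=[
    [-0.4,0,0,-0.2,0],
    [-0.4,0,0,0,0],
    [-0.4,0,0,0,0],
  ],
)

```text
time: 3.55
tool_pos: [0.5191, 0.2032, 0.0823]
orientation: [0.738, 0.675, -0.0, -0.0]
contact_force: [-0.4, -0.7, 0.5]
gripper_width: 0.303
grip_force: 0.0
```

Run:
```python
from m import *
s=snap('side','s4');a=cv2.imread('pics/s3.png')
print([cv2.boundingRect(big(mask(i,(5,100,60),(20,255,255)))) for i in(a,s)])
cv2.imwrite('pics/s4z.png',np.hstack([cv2.resize(i[170:220,190:250],(390,325),interpolation=2) for i in(a,s)]))
```

```text
[(207, 187, 22, 17), (208, 187, 21, 17)]
```

View pics/s4z.png

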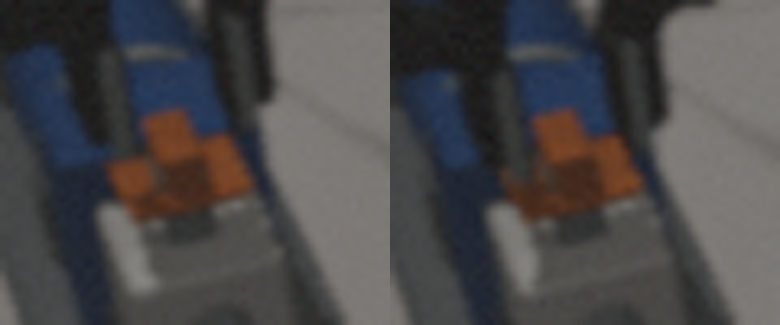

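Right panel: the left fingertip now overlaps the plate beside the ridge, with tip midpoint near (219,194). That is at plate level, the gap is centred on the ridge and the cap is unmoved. Closing gently here.

step_arm(
  deltas=[
    [-0.6,0,0,0,0],
    [-0.7,0,0,0,0],
    [-0.75,0,0,0,0],
    [-0.8,0,0,0,0],
    [-1,0,0,0,0],
    [-1,0,0,0,0],
  ],
  force=20,
)

```text
time: 4.1
tool_pos: [0.5191, 0.2033, 0.0825]
orientation: [0.738, 0.675, -0.0, -0.0]
contact_force: [-0.9, 0.2, 0.7]
gripper_width: 0.128
grip_force: 19.6
```

```bash
cat > st.py <<'E'
from m import *
s=bot.grab_frame('side')[:,:,::-1].copy();t=bot.grab_frame('top')[:,:,::-1].copy();S=bot.read_state()
print('t',round(S['time'],2),'p',S['tool_pos'].round(4),'F',S['contact_force'].round(1),'M',S['torque'].round(2),'w',S['gripper_width']*85,'g',S['grip_force'])
m=mask(s,(5,100,60),(20,255,255))
print('orange',cv2.boundingRect(big(m)) if m.any() else None)
E
python3 st.py
```

```text
t 4.2 p [0.5191 0.2033 0.0824] F [ 0.  -0.6  1.3] M [-0.02  0.13  0.01] w 11.223320395859238 g 19.57937389612198
orange (208, 187, 21, 17)
```

Gripped at 11–12 mm, which matches the ridge, with no side load. Now pressing down through the slack.

step_arm(
  deltas=[
    [-1,0,0,-0.2,0],
    [-1,0,0,-0.2,0],
    [-1,0,0,0,0],
    [-1,0,0,0,0],
  ],
  force=35,
)

```text
time: 4.53
tool_pos: [0.5192, 0.2032, 0.078]
orientation: [0.738, 0.675, -0.0, -0.0]
contact_force: [1.5, 1.1, -1.6]
gripper_width: 0.117
grip_force: 36.8
```

step_arm(
  deltas=[
    [-1,0,0,-0.2,0],
    [-1,0,0,-0.1,0],
    [-1,0,0,0,0],
    [-1,0,0,0,0],
  ],
)

```text
time: 4.87
tool_pos: [0.5193, 0.2033, 0.0757]
orientation: [0.738, 0.675, 0.0, 0.0]
contact_force: [-0.7, -0.2, 3.8]
gripper_width: 0.115
grip_force: 39.1
```

step_arm(
  deltas=[
    [-1,0,0,-0.2,0],
    [-1,0,0,0,0],
    [-1,0,0,0,0],
  ],
)

```text
time: 5.12
tool_pos: [0.5194, 0.2033, 0.0739]
orientation: [0.738, 0.675, 0.0, 0.0]
contact_force: [-1.9, -1.6, 6.3]
gripper_width: 0.121
grip_force: 40.1
```

step_arm(
  deltas=[
    [-1,0,0,-0.2,0],
    [-1,0,0,0,0],
    [-1,0,0,0,0],
  ],
)

```text
time: 5.37
tool_pos: [0.5194, 0.2033, 0.0722]
orientation: [0.738, 0.675, 0.0, 0.0]
contact_force: [-1.6, -1.4, 8.6]
gripper_width: 0.119
grip_force: 41.1
```

step_arm(
  deltas=[
    [-1,0,0,-0.1,0],
    [-1,0,0,0,0],
    [-1,0,0,0,0],
  ],
)

```text
time: 5.62
tool_pos: [0.5194, 0.2033, 0.0713]
orientation: [0.738, 0.675, 0.0, 0.0]
contact_force: [-3.4, 0.2, 8.7]
gripper_width: 0.117
grip_force: 41.5
```

step_arm(
  deltas=[
    [-1,0,0,-0.1,0],
    [-1,0,0,0,0],
    [-1,0,0,0,0],
  ],
)

```text
time: 5.87
tool_pos: [0.5194, 0.2033, 0.0705]
orientation: [0.738, 0.675, 0.0, 0.0]
contact_force: [-3.4, -1.1, 9.8]
gripper_width: 0.119
grip_force: 43.0
```

step_arm(
  deltas=[
    [-1,0,0,-0.1,0],
    [-1,0,0,0,0],
    [-1,0,0,0,0],
  ],
)

```text
time: 6.12
tool_pos: [0.5196, 0.2034, 0.0702]
orientation: [0.738, 0.675, 0.001, 0.0]
contact_force: [-3.7, -1.3, 13.3]
gripper_width: 0.117
grip_force: 45.8
```

step_arm(
  deltas=[
    [-1,0,0,-0.1,0],
    [-1,0,0,0,0],
    [-1,0,0,0,0],
  ],
)

```text
time: 6.37
tool_pos: [0.5197, 0.2034, 0.0701]
orientation: [0.738, 0.675, 0.001, 0.001]
contact_force: [-5.8, -1.4, 20.0]
gripper_width: 0.118
grip_force: 49.0
```

Hard stop found: z holds at 0.070 while force climbs from 10 to 20 N. Now drawing along mixer +x, about (-0.097,-0.995), and watching Fy.

step_arm(
  deltas=[
    [-1,-0.06,-0.1,0.02,0],
    [-1,-0.01,-0.1,0,0],
    [-1,0,0,0,0],
  ],
)

```text
time: 6.62
tool_pos: [0.5197, 0.203, 0.0702]
orientation: [0.738, 0.675, 0.003, -0.0]
contact_force: [-4.2, 3.9, 17.1]
gripper_width: 0.121
grip_force: 46.6
```

step_arm(
  deltas=[
    [-1,-0.02,-0.1,0,0],
    [-1,-0.01,-0.1,0,0],
    [-1,0,0,0,0],
  ],
)

```text
time: 6.87
tool_pos: [0.5203, 0.2016, 0.0703]
orientation: [0.738, 0.675, 0.003, 0.0]
contact_force: [-2.5, 5.3, 14.7]
gripper_width: 0.118
grip_force: 46.0
```

step_arm(
  deltas=[
    [-1,-0.02,-0.15,-0.03,0],
    [-1,-0.02,-0.15,0,0],
    [-1,0,0,0,0],
  ],
)

```text
time: 7.12
tool_pos: [0.5203, 0.1992, 0.0703]
orientation: [0.738, 0.675, 0.004, 0.0]
contact_force: [-3.1, 6.5, 17.2]
gripper_width: 0.12
grip_force: 46.5
```

step_arm(
  deltas=[
    [-1,-0.02,-0.15,0,0],
    [-1,-0.02,-0.15,0,0],
    [-1,0,0,0,0],
  ],
)

```text
time: 7.37
tool_pos: [0.5201, 0.1962, 0.0703]
orientation: [0.738, 0.675, 0.004, 0.0]
contact_force: [-2.2, 5.5, 16.4]
gripper_width: 0.12
grip_force: 46.4
```

Constant 5–6 N after 7 mm of travel, well past the 1.5 mm of play, so the hook has let go. Continuing with the press held.

step_arm(
  deltas=[
    [-1,-0.03,-0.2,0,0],
    [-1,-0.03,-0.2,0,0],
    [-1,-0.02,-0.2,0,0],
    [-1,0,0,0,0],
  ],
)

```text
time: 7.7
tool_pos: [0.5195, 0.1901, 0.0703]
orientation: [0.738, 0.675, 0.004, 0.0]
contact_force: [-2.4, 4.6, 15.6]
gripper_width: 0.119
grip_force: 46.3
```

step_arm(
  deltas=[
    [-1,-0.02,-0.2,0,0],
    [-1,-0.02,-0.2,0,0],
    [-1,-0.02,-0.2,0,0],
    [-1,-0.02,-0.2,0,0],
    [-1,0,0,0,0],
  ],
)

```text
time: 8.12
tool_pos: [0.519, 0.1819, 0.0703]
orientation: [0.738, 0.675, 0.004, 0.001]
contact_force: [-2.3, 4.7, 15.4]
gripper_width: 0.122
grip_force: 46.3
```

step_arm(
  deltas=[
    [-1,-0.02,-0.25,0,0],
    [-1,-0.02,-0.25,0,0],
    [-1,-0.02,-0.25,0.05,0],
    [-1,-0.03,-0.3,0.05,0],
    [-1,-0.03,-0.3,0,0],
    [-1,-0.03,-0.3,0,0],
    [-1,-0.03,-0.3,0,0],
    [-1,0,0,0,0],
  ],
)

```text
time: 8.78
tool_pos: [0.5171, 0.1611, 0.0704]
orientation: [0.738, 0.675, 0.003, 0.001]
contact_force: [0.7, 3.1, 9.9]
gripper_width: 0.118
grip_force: 43.1
```

```bash
python3 st.py
```

```text
t 8.88 p [0.5171 0.1611 0.0704] F [-0.6  2.9 10. ] M [ 0.45  0.01 -0.  ] w 10.100250038182686 g 43.16206452611368
orange (216, 205, 22, 19)
```

step_arm(
  deltas=[
    [-1,0,0,0.4,0],
    [-1,0,0,0.4,0],
    [-1,0,0,0.4,0],
    [-1,0,0,0.4,0],
    [-1,0,0,0.3,0],
    [-1,0,0,0.3,0],
    [-1,0,0,0.3,0],
    [-1,0,0,0,0],
  ],
  force=40,
)

```text
time: 9.55
tool_pos: [0.5141, 0.1598, 0.0936]
orientation: [0.738, 0.675, 0.0, 0.0]
contact_force: [0.2, -0.4, -1.8]
gripper_width: 0.113
grip_force: 39.2
```

step_arm(
  deltas=[
    [-1,0,0,0.4,0],
    [-1,0,0,0.4,0],
    [-1,0,0,0.4,0],
    [-1,0,0,0.5,0],
    [-1,0,0,0.6,0],
    [-1,0,0,0.6,0],
    [-1,0,0,0.6,0],
    [-1,0,0,0,0],
  ],
)

```text
time: 10.22
tool_pos: [0.5151, 0.16, 0.13]
orientation: [0.738, 0.675, 0.001, 0.001]
contact_force: [0.6, 0.2, -1.5]
gripper_width: 0.121
grip_force: 39.2
```

Run:
```python
from m import *
exec(open('st.py').read())
cv2.imwrite('pics/c.png',np.hstack([cv2.resize(s[160:330,160:300],(395,480),interpolation=2),cv2.resize(t[260:380,200:300],(400,480),interpolation=2)]))
```

```text
t 10.32 p [0.5143 0.1599 0.1288] F [-0.   0.4 -0.7] M [-0.02 -0.    0.05] w 10.116601528725452 g 39.19129550457001
orange (211, 179, 22, 18)
```

View pics/c.png

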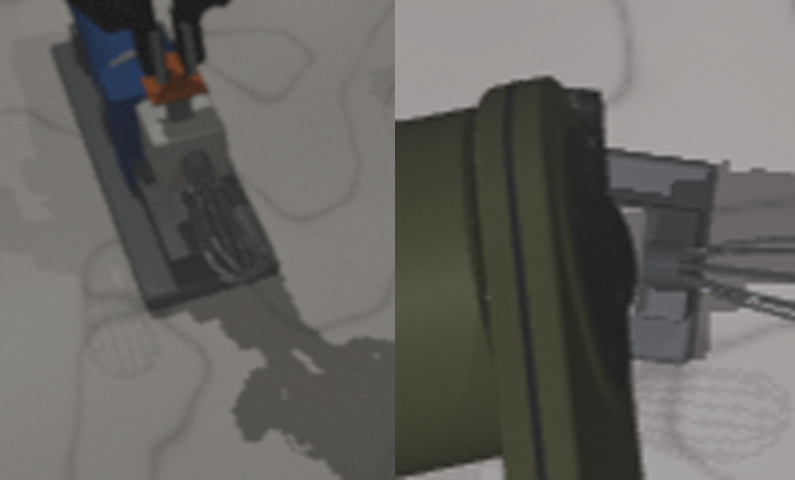

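The attachment hangs level from the cap, collar clear above the bed and away from the motor. Carrying it to the tray: whisk origin target is about (0.567,-0.192), with a turn of -0.17.

step_arm(
  deltas=[
    [-1,0.1,-0.8,0,0],
    [-1,0.2,-1.6,0,-0.01],
    [-1,0.4,-2.4,0,-0.01],
    [-1,0.4,-2.4,0,-0.01],
    [-1,0.4,-2.4,0,-0.01],
    [-1,0.4,-2.4,0,-0.02],
    [-1,0.4,-2.4,0,-0.02],
    [-1,0.4,-2.4,0,-0.02],
  ],
)

```text
time: 10.98
tool_pos: [0.5405, -0.01, 0.1278]
orientation: [0.771, 0.637, -0.0, -0.0]
contact_force: [0.3, 0.7, -2.3]
gripper_width: 0.12
grip_force: 39.2
```

step_arm(
  deltas=[
    [-1,0.4,-2.4,0,-0.02],
    [-1,0.4,-2.4,0,-0.02],
    [-1,0.4,-2.4,0,-0.01],
    [-1,0.4,-2.4,0,-0.01],
    [-1,0.4,-2.4,0,-0.01],
    [-1,0.4,-2.4,0,0],
    [-1,0.3,-1.6,0,0],
    [-1,0.2,-0.8,0,0],
  ],
)

```text
time: 11.65
tool_pos: [0.57, -0.1789, 0.1278]
orientation: [0.793, 0.609, -0.0, 0.0]
contact_force: [-0.1, -0.2, -1.4]
gripper_width: 0.116
grip_force: 39.2
```

step_arm(
  deltas=[
    [-1,0,0,0,0],
    [-1,0,0,-1,0],
    [-1,0,0,-1.5,0],
    [-1,0,0,-1,0],
    [-1,0,0,-0.5,0],
    [-1,0,0,0,0],
  ],
)

```text
time: 12.15
tool_pos: [0.5683, -0.1745, 0.0863]
orientation: [0.792, 0.61, -0.001, -0.002]
contact_force: [-0.3, 0.4, -2.2]
gripper_width: 0.119
grip_force: 39.2
```

Run:
```python
from m import *
exec(open('st.py').read())
cv2.imwrite('pics/t5.png',t);cv2.imwrite('pics/s5.png',s)
c=np.array([.557,-.229]);u=np.array([-.262,-.965]);v=np.array([.965,-.262])
d=S['tool_pos'][:2]-c;print('tray frame',d@u,d@v,'joints',S['joint_pos'].round(2))
```

```text
t 12.25 p [ 0.5699 -0.1755  0.0881] F [-0.4 -0.3 -0.7] M [-0.04  0.01 -0.01] w 10.083600356896577 g 39.215975403785706
orange (343, 334, 27, 16)
tray frame -0.05503801273084294 -0.0016061785438314224 joints [-0.37  0.44  1.61  0.    1.09 -0.11]
```

step_arm(
  deltas=[
    [-1,-0.2,-0.8,0,0],
    [-1,-0.2,-0.8,0,0],
    [-1,0,0,-0.5,0],
    [-1,0,0,-0.5,0],
    [-1,0,0,-0.5,0],
    [-1,0,0,-0.3,0],
    [-1,0,0,-0.3,0],
    [-1,0,0,0,0],
  ],
)

```text
time: 12.92
tool_pos: [0.5654, -0.1918, 0.0663]
orientation: [0.792, 0.61, -0.0, -0.001]
contact_force: [-0.2, 0.1, -2.0]
gripper_width: 0.115
grip_force: 39.2
```

step_arm(
  deltas=[
    [-1,0,0,-0.2,0],
    [-1,0,0,-0.2,0],
    [-1,0,0,-0.2,0],
    [-1,0,0,-0.2,0],
    [-1,0,0,-0.2,0],
    [-1,0,0,-0.2,0],
    [-1,0,0,0,0],
    [-1,0,0,0,0],
  ],
)

```text
time: 13.58
tool_pos: [0.5659, -0.1922, 0.0551]
orientation: [0.792, 0.61, -0.0, -0.0]
contact_force: [-0.4, -0.9, -2.2]
gripper_width: 0.12
grip_force: 39.2
```

step_arm(
  deltas=[
    [-1,0,0,-0.15,0],
    [-1,0,0,-0.15,0],
    [-1,0,0,0,0],
    [-1,0,0,0,0],
  ],
)

```text
time: 13.92
tool_pos: [0.5659, -0.1922, 0.0522]
orientation: [0.793, 0.61, -0.0, -0.0]
contact_force: [-0.6, 0.1, -1.0]
gripper_width: 0.117
grip_force: 39.2
```

Nearing touchdown as computed (about 0.054). Continuing into the slack.

step_arm(
  deltas=[
    [-1,0,0,-0.15,0],
    [-1,0,0,-0.15,0],
    [-1,0,0,0,0],
    [-1,0,0,0,0],
  ],
)

```text
time: 14.25
tool_pos: [0.566, -0.1922, 0.0493]
orientation: [0.792, 0.61, 0.0, 0.0]
contact_force: [-0.2, 0.1, -0.9]
gripper_width: 0.116
grip_force: 39.3
```

step_arm(
  deltas=[
    [-1,0,0,-0.15,0],
    [-1,0,0,-0.15,0],
    [-1,0,0,0,0],
    [-1,0,0,0,0],
  ],
)

```text
time: 14.58
tool_pos: [0.566, -0.1922, 0.0461]
orientation: [0.793, 0.61, -0.0, -0.0]
contact_force: [0.1, -0.0, -0.6]
gripper_width: 0.125
grip_force: 39.3
```

```bash
for i in 1 2 3; do python3 st.py; done
```

```text
t 14.68 p [ 0.566  -0.1922  0.0461] F [-0.2  0.2 -1.1] M [-0.09  0.02 -0.04] w 10.07779480060429 g 39.28248345851898
orange (347, 361, 8, 16)
t 14.78 p [ 0.5659 -0.1922  0.0461] F [ 0.2  0.1 -1.3] M [-0.03 -0.02  0.01] w 10.17628027293958 g 39.246291518211365
orange (347, 361, 9, 16)
t 14.88 p [ 0.566  -0.1922  0.0462] F [ 0.2 -0.1 -0.9] M [ 0.   -0.02 -0.04] w 9.685499622890024 g 39.23074185848236
orange (347, 361, 9, 16)
```

step_arm(
  deltas=[
    [-1,0,0,-0.15,0],
    [-1,0,0,-0.15,0],
    [-1,0,0,0,0],
    [-1,0,0,0,0],
  ],
)

```text
time: 15.22
tool_pos: [0.566, -0.1922, 0.0432]
orientation: [0.793, 0.61, -0.0, -0.0]
contact_force: [0.0, -0.3, -0.7]
gripper_width: 0.116
grip_force: 39.3
```

step_arm(
  deltas=[
    [-1,0,0,-0.15,0],
    [-1,0,0,0,0],
    [-1,0,0,0,0],
    [-1,0,0,0,0],
  ],
)

```text
time: 15.55
tool_pos: [0.566, -0.1922, 0.0417]
orientation: [0.792, 0.61, -0.0, -0.0]
contact_force: [-0.4, -0.0, -0.2]
gripper_width: 0.118
grip_force: 39.5
```

step_arm(
  deltas=[
    [-1,0,0,-0.15,0],
    [-1,0,0,0,0],
    [-1,0,0,0,0],
    [-1,0,0,0,0],
  ],
)

```text
time: 15.88
tool_pos: [0.5661, -0.1922, 0.0406]
orientation: [0.792, 0.61, 0.0, 0.0]
contact_force: [-0.6, 0.4, 3.3]
gripper_width: 0.115
grip_force: 41.1
```

Spring felt at 0.041, as predicted, so the collar is flat on the tray floor. Easing off, opening, and retreating straight up.

step_arm(
  deltas=[
    [-1,0,0,0.2,0],
    [-1,0,0,0,0],
    [-0.7,0,0,0,0],
    [-0.5,0,0,0,0],
    [-0.3,0,0,0,0],
    [-0.3,0,0,0,0],
    [-0.3,0,0,0,0],
    [-0.3,0,0,0,0],
  ],
  force=20,
)

```text
time: 16.55
tool_pos: [0.566, -0.1922, 0.0422]
orientation: [0.793, 0.61, -0.0, -0.0]
contact_force: [-0.3, 0.5, 0.5]
gripper_width: 0.348
grip_force: 0.0
```

step_arm(
  deltas=[
    [-0.3,0,0,0.5,0],
    [-0.3,0,0,1,0],
    [-0.3,0,0,1.5,0],
    [-0.3,0,0,2,0],
    [-0.3,0,0,3,0],
    [-0.3,0,0,3,0],
    [-0.3,0,0,3,0],
    [-0.3,0,0,0,0],
  ],
)

```text
time: 17.22
tool_pos: [0.5703, -0.194, 0.1903]
orientation: [0.792, 0.61, 0.003, 0.006]
contact_force: [0.2, 0.1, 1.8]
gripper_width: 0.346
grip_force: 0.0
```

step_arm(
  deltas=[
    [-0.3,0,3,2,0],
    [-0.3,0,4,0,0],
    [-0.3,0,4,0,0],
    [-0.3,0,4,0,0],
    [-0.3,0,4,0,0],
    [-0.3,0,4,0,0],
    [-0.3,0,2,0,0],
    [-0.3,0,0,0,0],
  ],
)

```text
time: 17.88
tool_pos: [0.5656, 0.0624, 0.203]
orientation: [0.791, 0.612, 0.001, -0.001]
contact_force: [-0.3, -0.0, 0.5]
gripper_width: 0.35
grip_force: 0.0
```

Run:
```python
from m import *
exec(open('st.py').read())
cv2.imwrite('pics/t6.png',t);cv2.imwrite('pics/s6.png',s)
c=np.array([.557,-.229]);u=np.array([-.262,-.965]);v=np.array([.965,-.262])
mt=mask(t,(5,100,60),(20,255,255));b=big(mt);(x,y),wh,a=cv2.minAreaRect(b);print('cap top px',x,y,wh,a)
for z in(.061,.07):
    r=ray('top',x,y,z)[:2];d=r-c;print(z,r,d@u,d@v,px('side',[*r,z]))
o=big(mask(s,(5,100,60),(20,255,255)));print(cv2.minAreaRect(o))
# changed pixels along the tray = attachment extent
t0=cv2.imread('pics/top0.png');D=cv2.absdiff(t,t0).max(2);D[:, :395]=0;D[:245]=0;D[365:]=0;D[:,565:]=0
m=cv2.morphologyEx((D>35).astype(np.uint8),cv2.MORPH_CLOSE,np.ones((9,9)));k=big(m);P=np.array([(ray('top',*q[0],.025)[:2]-c) for q in k]);print('extent',(P@u).min(),(P@u).max(),(P@v).min(),(P@v).max())
```

```text
t 17.98 p [0.5659 0.0584 0.2028] F [-0.4 -0.8  0.3] M [-0.08  0.05 -0.01] w 29.731939476061687 g 0.0
orange (356, 356, 18, 20)
cap top px 460.8868103027344 296.8962097167969 (15.933823585510254, 19.64255714416504) 15.945395469665527
0.061 [ 0.56744737 -0.18782721] -0.042468958401335785 -0.0007055564083477094 (np.float64(360.18807285886953), np.float64(366.1705382599104))
0.07 [ 0.56725289 -0.18600218] -0.044179149895558115 -0.0013713935257079063 (np.float64(359.7940667693633), np.float64(361.64269248976086))
((364.4378356933594, 364.6729736328125), (20.365447998046875, 12.6456937789917), 72.89727020263672)
extent -0.16105648787049298 0.16605503872235763 -0.09904179376876472 0.13438344968017554
```

The cap sits at (-43,-1) mm in the tray frame, square with the tray (15.9°), and both views agree on its low height. That puts the stem end at about -93 mm and the tip at about +84 mm, both inside the walls, and the gripper is clear.

```bash
python3 -c "
from workcell import bot
print(bot.close_job())"
```

```text
the job is handed in; nothing more can be done
None
```

I drew the whisk attachment off the mixer, laid it cap up inside the drying tray, released it and handed the job in; I don't have the judge's result.

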